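Nip up the glued wing blank in the bench press

ROBOT

A 7-joint arm with a two-finger parallel gripper is mounted at the origin on the work surface. World frame = base frame: x ahead of the robot, y to its left, z up, the work surface at z = 0. Lengths are in m, angles in rad, forces in N, time in s.
With the tool pointing down it reaches from about 0.4 to 0.85 m from the base axis. Payload 10.4 kg.
Tool frame: the origin (TCP) lies at the very end of the fingers, on their centre line; the grasp point (between the pads) lies 19 mm behind it (tcp_to_grasp is the distance from the TCP to the grasp point, in m); z points along the fingers, y is the line along which they close (so a half turn about z gives the same grasp; the last joint's range is limited). The gripper opens to 87 mm and grips with 3 to 60 N. Pads are 19 mm wide; open, the fingers measure 117 mm over their backs; the gripper's body (75 mm by 190 mm) begins 51 mm behind the grasp point.
Start: joints at [1.238, 0.332, -0.065, 1.46, 0.022, 1.35, -0.088], TCP at [0.191, -0.595, 0.223] pointing down, gripper open.
Joint ranges: [-2.6, 2.6], [-0.5, 2.12], [-1.47, 1.34], [0.16, 2.42], [-1.27, 4.41], [0.06, 2.06], [-2.6, 2.6]. Speed limits (rad/s): [2.22, 2.22, 2.79, 2.79, 3.14, 3.14, 3.14].

INTERFACE

Orientations are given as a rotation vector (axis times angle).
In Python, from workcell import read_state, get_image, job_done, tcp_to_grasp gives the robot as it stands.
- The arm moves only by the shell command python3 -m handwheel 'ROWS'. ROWS is JSON, a list of rows, each a list of 5 numbers: the opening, from 0 (shut) to 1 (fully open), then the shift along the tool's x, y, z in cm, then the turn about the tool's z in degrees. A call has 1 to 20 rows; each row shifts and turns the commanded pose from where the row before left it, along the tool's axes as they then stand; what a row does not reach is not made up. A row lasts 1/10 s, in which the tool goes at most 50 mm and 8.59 degrees, less where a joint would pass 70% of its speed; a pose out of reach is approached as far as the arm can. A call with a gripper value outside its range is refused whole. The fingers move at their own pace and stop on an object; the grip force is fixed at half the most. Time passes only in rows, so rows that do not move let the fingers close. It gives the time, the measured TCP pose, the force and the opening at its end, in the units of the state.
- read_state(): the state, without advancing time (a new reading comes with each control period).
- get_image(name): name is "side" or "top"; returns a dict with "image" (420x560x3 uint8, blue, green, red), "z_map" (420x560 float32, m along the optical axis (not along the pixel's ray), 0 where there is no reading), "fov_y" (degrees; the focal length in pixels is half the picture's height over the tangent of half this angle, whatever the lens; pixels are square), "cx", "cy" (the principal point, pixels), "dist_coeffs" ([k1, k2, p1, p2, k3] as OpenCV has them; the pictures are not rectified), "T" (4x4, takes a point from camera to world coordinates). Camera axes: x right, y down, z forward; pixel columns grow to the right and rows downward; lengths in m; the calibration is good to about 2 mm. A picture is of the moment at which its call begins.
- job_done(): hands the job in, once; it reports no verdict.
The state is a dict: "clock": time; "joint_positions": joint angles; "qvel": joint speeds; "joint_torque": joint torques, N m; "eef_pos": TCP position; "ee_rot": TCP orientation; "ft_force": force on the tool from outside, world axes, zero at the start; "torque": the same for the moment, N m; "opening": opening from 0.0 (shut) to 1.0 (fully open).
Only numpy, scipy, OpenCV 4.12 (cv2) and the standard library are available. Lean on these libraries where they do the work, as an engineer would, in place of code of your own. Each camera call takes 0.05 s, during which the arm holds its last target. There are 200 camera calls.

TASK

The freshly glued wing blank lies in the blue bench press with the pressing plate still open above it. Push the spokes of the handwheel round clockwise (seen from above) with a fingertip until the plate meets the blank, and then an eighth to a quarter of a turn more, so that it is firmly finger-tight; do not wrench the wheel. Leave the blank where it lies and everything else on the bench alone, and finish clear of the press.

Things in the scene. Friction and masses are not known exactly. Their poses are not given: they have to be found in the camera images.
- press: Blue bench screw press, fixed. Origin on the table below the screw; z up, front faces its own -x, columns left and right. Base 250 (x) x 350 (y), its top (bed) 28 mm above the table; steel columns 26 mm thick at y = +-145 mm; crosshead 44 (x) x 330 (y), top at 193 mm, nuts on its ends to 203 mm; middle boss 56 mm across with a brass nut, to 214 mm.
- screw (a joint): Turn of screw and handwheel, rad, growing clockwise seen from above; lowers platen and wheel by 3.18 mm per rad. Starts at 1.6 to 3.6, meets the blank at 5.0, then stiffens (rubber pad); clamped finger-tight (70 N on the blank) from 5.5, more is harmless, ends at 6.7. Stays where left. Turning takes 0.55 N m free (6.5 N pushed 85 mm from the axis), 0.9 N m (11 N) at 5.8.
- handwheel: Rimless handwheel on the screw: steel hub 48 mm across, 28 high, 6 mm nut on top; four bare steel spokes 12 mm thick along its +x, +y, -x, -y, bare 25 to 95 mm from the axis, ending in red balls 32 mm across centred 115 mm from the axis. Origin on the axis at the spokes' centre line, z up; 264 mm above the table at screw = 0, about 248 mm when clamped.
- knob1 (a point): Centre of the red ball at the end of the +x spoke of the handwheel.
- knob2 (a point): Centre of the red ball at the end of the +y spoke (90 degrees counter-clockwise of knob1, from above).
- knob3 (a point): Centre of the red ball at the end of the -x spoke.
- knob4 (a point): Centre of the red ball at the end of the -y spoke.
- platen: Pressing plate of the press, 200 (x) x 220 (y) x 24 mm, guided on the columns: dark metal plate above, black rubber pad, 6 mm plywood facing board below that gives up to 7 mm against the pad (45 N per mm). Origin in the middle of the facing's underside (unsqueezed); 62 mm above the table at screw = 0, 46 mm when it meets the blank.
- wing: Prop wing blank, three glued plies, 18 mm thick, about 365 x 157 mm over its feathered edges, 0.3 to 0.6 kg, loose on the bed under the platen, its tip sticking out at the front. Origin under its middle, on the bed.
- jar_white: White paint jar with a black lid, 63 mm across, 78 mm high, loose, standing beside the press. Origin under its middle.
- jar_grey: Grey paint jar with a black lid, 63 mm across, 78 mm high, loose, standing beside the press. Origin under its middle.
- tape: Roll of yellow tape lying flat, 100 mm across, 24 mm high, loose, beside the press. Origin under its middle.
- brush: Flat paint brush lying on the table in front of the press, about 195 mm long along its x, 12 mm high, loose. Origin at the table under its middle.
- bottle: Teal water bottle, 72 mm across, 220 mm high, loose, left of the press. Origin under its middle.
- glue_gun: Black and orange glue gun lying on its side, about 227 x 130 x 42 mm, loose, right of the press. Origin under the middle of its body.
- water_cup: White cup, 76 mm across, 95 mm high, loose, right of the press. Origin under its middle.

How it is judged:
By the outcome, as a careful person would: the job done as asked, in the order asked, and still so for the second after the job is handed in, with the robot touching nothing.
It also fails if it takes over 64 s, if anything falls off the work surface, if the arm or the gripper's body presses on something with over 40 N, if the wrist force passes 120 N, or if a joint passes its speed limit or range.

## Working session

There is one attempt and no reset: what is moved stays moved. The work goes in short steps, Python scripts to look and compute and a shell command to move; the robot and the scene stay as the last step left them, time stands still between calls to the robot, and variables do not carry over. Pictures are saved under pics/ and viewed, on a budget of 10 in all, crops included, one or two more only if the job needs it, and the job is handed in when it is done.

```bash
mkdir -p pics
cat > h.py <<'E'
import numpy as np, cv2
from workcell import read_state, get_image
def K(d):
    f=d["image"].shape[0]/2/np.tan(np.radians(d["fov_y"])/2)
    return np.array([[f,0,d["cx"]],[0,f,d["cy"]],[0,0,1.]])
def pts(d,uv):
    uv=np.asarray(uv,float).reshape(-1,1,2)
    n=cv2.undistortPoints(uv,K(d),np.array(d["dist_coeffs"],float))[:,0]
    return n
def world(d,uv):
    uv=np.asarray(uv,float).reshape(-1,2); n=pts(d,uv)
    z=d["z_map"][uv[:,1].round().astype(int),uv[:,0].round().astype(int)]
    p=np.c_[n*z[:,None],z]; T=np.array(d["T"])
    return p@T[:3,:3].T+T[:3,3]
def plane(d,uv,h):
    n=pts(d,uv); T=np.array(d["T"]); r=np.c_[n,np.ones(len(n))]@T[:3,:3].T
    return T[:3,3]+r*((h-T[2,3])/r[:,2])[:,None]
def red(d):
    hsv=cv2.cvtColor(d["image"],cv2.COLOR_BGR2HSV)
    m=(((hsv[...,0]<8)|(hsv[...,0]>172))&(hsv[...,1]>140)&(hsv[...,2]>60)).astype(np.uint8)
    n,l,s,c=cv2.connectedComponentsWithStats(m)
    return [(c[i],s[i,4]) for i in range(1,n) if s[i,4]>40]
E
python3 - <<'E'
from h import *
for c in("top","side"):
    d=get_image(c); cv2.imwrite(f"pics/{c}0.png",d["image"])
    print(c,np.round(d["T"],3).tolist(),d["fov_y"])
    for p,a in red(d): print(p.round(1),a,world(d,p).round(3),plane(d,p,.256).round(3))
s=read_state(); print(s["eef_pos"],s["ee_rot"],s["clock"],s["ft_force"])
from scipy.spatial.transform import Rotation as R
print(R.from_rotvec(s["ee_rot"]).as_matrix().round(3))
E
```

```text
top [[0.007, -0.984, 0.18, 0.366], [-1.0, -0.011, -0.024, 0.033], [0.026, -0.18, -0.983, 1.181], [0.0, 0.0, 0.0, 1.0]] 57.034234896001884
[535.2 156.9] 218 [[ 0.723 -0.721  0.121]] [[ 0.678 -0.625  0.256]]
[283.5 161. ] 107 [[0.652 0.011 0.275]] [[0.658 0.01  0.256]]
[231.3 201.5] 116 [[0.55  0.135 0.274]] [[0.554 0.137 0.256]]
[325.9 211.8] 129 [[ 0.528 -0.091  0.274]] [[ 0.531 -0.094  0.256]]
[514.3 223.9] 213 [[ 0.532 -0.662  0.086]] [[ 0.506 -0.554  0.256]]
[273.1 253.5] 128 [[0.427 0.034 0.276]] [[0.429 0.034 0.256]]
side [[0.777, 0.51, -0.368, 1.004], [0.629, -0.637, 0.446, -0.544], [-0.007, -0.578, -0.816, 1.17], [0.0, 0.0, 0.0, 1.0]] 50.383010051133695
[251.7 153.9] 89 [[0.433 0.03  0.268]] [[0.425 0.037 0.256]]
[312.6 153.3] 92 [[0.562 0.131 0.272]] [[0.554 0.143 0.256]]
[459.7 162.6] 59 [[0.874 0.452 0.171]] [[0.885 0.367 0.256]]
[315.  202.6] 121 [[0.663 0.004 0.271]] [[0.657 0.014 0.256]]
[250.4 203.2] 115 [[ 0.541 -0.098  0.273]] [[ 0.532 -0.089  0.256]]
[ 94.2 412. ] 228 [[ 0.551 -0.673  0.087]] [[ 0.621 -0.653  0.256]]
[ 0.19044418 -0.59490528  0.22184222] [-3.10271674e+00 -4.84585621e-01  4.08818448e-04] 0.1 [ 0.64073013  0.67903877 -0.50567104]
[[ 0.952  0.305 -0.   ]
 [ 0.305 -0.952  0.001]
 [-0.    -0.001 -1.   ]]
```

View pics/top0.png

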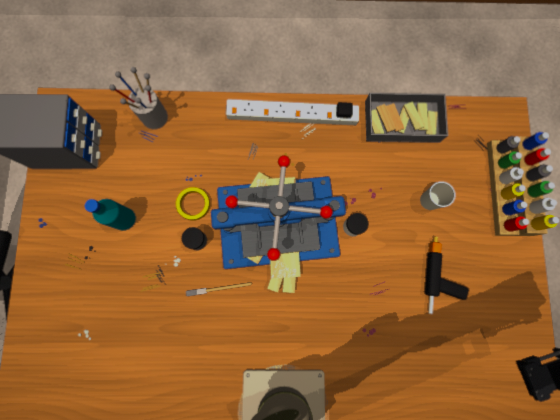

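View pics/side0.png

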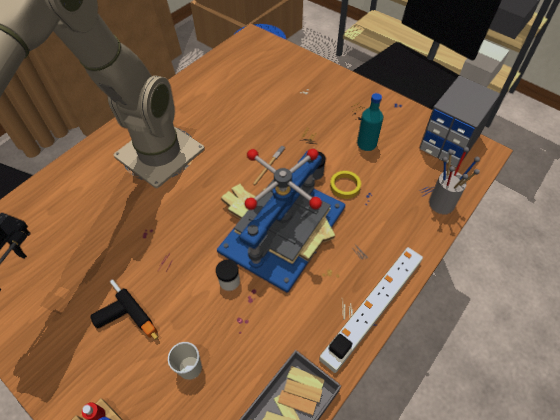

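The top view shows the knobs at (283,161), (231,201), (326,212) and (273,253), with the hub at about (279,206). The side view agrees. The axis is near (0.542, 0.023), with spokes at -6° + 90°k and balls at z≈0.258. That puts the screw at about 1.75, so it needs about 245° clockwise. I'll do this in two strokes on the far side, turning the tool with the wheel.

First: shut the fingers, lift, cross over and turn.

```bash
python3 -m handwheel '[[0,0,0,-3.6,0],[0,0,0,-3.6,0],[0,0,0,-3.6,0],[0,3.2,-3.55,0,0],[0,3.2,-3.55,0,0],[0,3.2,-3.55,0,0],[0,3.2,-3.55,0,0],[0,3.2,-3.55,0,0],[0,3.2,-3.55,0,0],[0,3.2,-3.55,0,0],[0,3.2,-3.55,0,0],[0,3.2,-3.55,0,0],[0,3.2,-3.55,0,0],[0,3.2,-3.55,0,0],[0,3.2,-3.55,0,0],[0,3.2,-3.55,0,0],[0,3.2,-3.55,0,0],[0,3.2,-3.55,0,0],[0,3.2,-3.55,0,0]]'
python3 -m handwheel '[[0,0,0,0,-8.2],[0,0,0,0,-8.2],[0,0,0,0,-8.2],[0,0,0,0,-8.2],[0,0,0,0,-8.2],[0,0,0,0,-8.2],[0,0,0,0,-8.2],[0,0,0,0,-8.2],[0,0,0,0,-8.2],[0,0,0,0,-8.2],[0,0,0,0,-8.2],[0,0,0,0,-8.2],[0,0,0,0,-8.2],[0,0,0,0,-8.2],[0,0,0,0,-8.2],[0,0,0,0,-8.2],[0,0,0,0,-8.2],[0,0,0,0,-8.2],[0,0,0,0,-8.2],[0,0,0,0,0]]'
cat >> h.py <<'E'
from scipy.spatial.transform import Rotation as R
def rel(th,p):  # shift in cm (tool x,y) to sit at tool-frame point p (ccw tangent, radial; m) about axis, and turn to spoke angle th
    s=read_state(); M=R.from_rotvec(s["ee_rot"]).as_matrix(); psi=np.degrees(np.arctan2(M[1,0],M[0,0]))
    C=np.array([.542,.023]); t=np.radians(th+90); x=np.array([np.cos(t),np.sin(t)]); y=np.array([np.sin(t),-np.cos(t)])
    w=np.r_[C+p[0]*x+p[1]*y-s["eef_pos"][:2],0]
    r=(psi-th-90+180)%360-180
    print("pos",s["eef_pos"].round(4),"psi",psi.round(1),"shift cm",(M.T@w*100).round(2),"turn",r.round(1),"F",s["ft_force"].round(1),"t",s["clock"],"q",s["joint_positions"].round(2))
E
python3 -c "
from h import *
rel(84.2,(.045,.075))"
```

```text
clock: 2.0
eef_pos: [0.5054, 0.1034, 0.3306]
ee_rot: [3.104, 0.483, 0.001]
ft_force: [1.0, -0.4, 0.2]
opening: 0.006
clock: 4.0
eef_pos: [0.5049, 0.1016, 0.3302]
ee_rot: [-0.173, -3.136, 0.0]
ft_force: [-0.5, 1.3, 1.2]
opening: 0.002
pos [0.5049 0.1016 0.3302] psi 173.7 shift cm [0.01 0.05 0.  ] turn -0.5 F [-0.5  1.3  1.2] t 4.0 q [ 0.75  0.19 -1.17  1.52  0.18  1.55  1.04]
```

```bash
python3 -m handwheel '[[0,0,0,3,0],[0,0,0,3,0],[0,0,0,2.5,0],[0,0,0,1.8,0],[0,0,0,0,0]]'
python3 -m handwheel '[[0,-0.7,0,0,0],[0,-0.7,0,0,0],[0,-0.7,0,0,0],[0,-0.7,0,0,0],[0,-0.53,0.1,0,4],[0,-0.53,0.1,0,4],[0,-0.53,0.1,0,4],[0,-0.53,0.1,0,4],[0,-0.53,0.1,0,4]]'
python3 - <<'E'
from h import *
rel(64.2,(.017,.075))
d=get_image("side"); cv2.imwrite("pics/s1.png",cv2.resize(d["image"][90:290,160:400],None,fx=3,fy=3))
E
```

```text
clock: 4.5
eef_pos: [0.5037, 0.1012, 0.2254]
ee_rot: [-0.183, -3.133, 0.001]
ft_force: [-0.2, 0.4, 0.6]
opening: 0.009
clock: 5.4
eef_pos: [0.559, 0.0977, 0.2271]
ee_rot: [-0.721, -3.055, 0.0]
ft_force: [-5.6, 2.8, -1.7]
opening: 0.006
pos [0.559  0.0977 0.2271] psi 153.4 shift cm [-0.02  0.03 -0.  ] turn -0.8 F [-5.6  2.8 -1.7] t 5.4 q [ 0.57  0.37 -1.02  1.57  0.32  1.39  0.62]
```

View pics/s1.png

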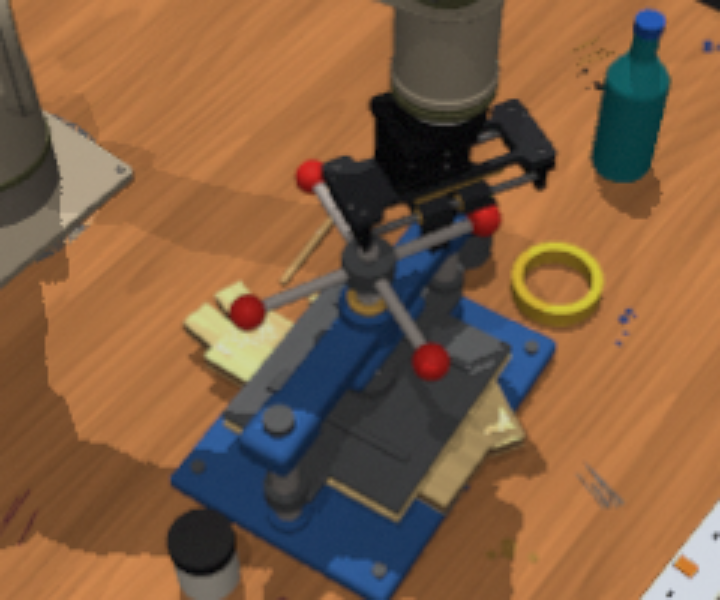

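In the crop the fingers are behind the knob-2 spoke (ball at about (484,218)), the body clears the hub and the wheel has turned. The force is about 6 N, as expected. I'll carry on with the stroke.

```bash
python3 -m handwheel '[[0,-0.53,0.1,0,4],[0,-0.53,0.1,0,4],[0,-0.53,0.1,0,4],[0,-0.53,0.1,0,4],[0,-0.53,0.1,0,4],[0,-0.53,0.1,0,4],[0,-0.53,0.1,0,4],[0,-0.53,0.1,0,4],[0,-0.53,0.1,0,4],[0,-0.53,0.1,0,4],[0,-0.53,0.1,0,4],[0,-0.53,0.1,0,4],[0,-0.53,0.1,0,4]]'
python3 -c "
from h import *
rel(12.2,(.017,.075))"
```

```text
clock: 6.75
eef_pos: [0.6115, 0.0557, 0.227]
ee_rot: [-1.984, -2.432, -0.002]
ft_force: [-0.6, 6.5, -3.8]
opening: 0.006
pos [0.6115 0.0557 0.227 ] psi 101.6 shift cm [-0.03  0.01 -0.  ] turn -0.6 F [-0.6  6.5 -3.8] t 6.75 q [ 0.45  0.42 -0.81  1.45  0.3   1.4  -0.17]
```

```bash
python3 -m handwheel '[[0,-0.53,0.1,0,4],[0,-0.53,0.1,0,4],[0,-0.53,0.1,0,4],[0,-0.53,0.1,0,4],[0,-0.53,0.1,0,4],[0,-0.53,0.1,0,4],[0,-0.53,0.1,0,4],[0,-0.53,0.1,0,4],[0,-0.53,0.1,0,4],[0,-0.53,0.1,0,4],[0,-0.53,0.1,0,4],[0,-0.53,0.1,0,4],[0,-0.53,0.1,0,4]]'
python3 - <<'E'
from h import *
rel(-39.8,(.017,.075))
rel(50.2,(.045,.075))
for c in("top","side"):
    d=get_image(c)
    for p,a in red(d): 
        w=plane(d,p,.251)[0]
        if np.hypot(*(w[:2]-[.542,.023]))<.2: print(c,p.round(1),a,world(d,p).round(3),w.round(3),"ang",np.degrees(np.arctan2(w[1]-.023,w[0]-.542)).round(1))
E
```

```text
clock: 8.05
eef_pos: [0.6104, -0.0123, 0.2272]
ee_rot: [-2.851, -1.316, -0.003]
ft_force: [4.3, 4.9, -5.7]
opening: 0.006
pos [ 0.6104 -0.0123  0.2272] psi 49.6 shift cm [ 0.04 -0.01  0.  ] turn -0.6 F [ 4.3  4.9 -5.7] t 8.05 q [ 0.45  0.37 -0.64  1.47  0.22  1.38 -0.91]
pos [ 0.6104 -0.0123  0.2272] psi 49.6 shift cm [  5.7  -12.08   0.02] turn -90.6 F [ 4.3  4.9 -5.7] t 8.05 q [ 0.45  0.37 -0.64  1.47  0.22  1.38 -0.91]
top [243.  177.1] 111 [[0.612 0.109 0.268]] [0.617 0.11  0.251] ang 49.5
top [247.3 242.9] 129 [[0.452 0.095 0.268]] [0.454 0.096 0.251] ang 140.5
side [273.5 146.2] 61 [[0.458 0.091 0.263]] [0.451 0.1   0.251] ang 139.8
side [325.1 172.6] 103 [[0.625 0.1   0.268]] [0.618 0.112 0.251] ang 49.6
side [238.8 185.2] 102 [[ 0.475 -0.069  0.264]] [ 0.467 -0.062  0.251] ang -131.1
```

Stroke 1 worked. The spokes are now at 50° + 90°k, so the screw is at about 3.92, and the ball tops at 0.268 agree. Next I'll back off, lift, re-engage behind the next spoke (at 50°) and push it about 127° to -77°.

```bash
python3 -m handwheel '[[0,0.7,0,0,0],[0,0.5,0,-1,0],[0,0,0,-4,0],[0,0,0,-4,0],[0,1.5,-4,0,0],[0,1.5,-4,0,0],[0,1.5,-4,0,0],[0,0,0,0,-8],[0,0,0,0,-8],[0,0,0,0,-8],[0,0,0,0,-8],[0,0,0,0,-8],[0,0,0,0,-8],[0,0,0,0,-8],[0,0,0,0,-8],[0,0,0,0,-8],[0,0,0,0,-8],[0,0,0,0,-8],[0,0,0,0,-2.5],[0,0,0,0,0]]'
python3 -c "
from h import *
rel(50.2,(.045,.075))"
```

```text
clock: 10.15
eef_pos: [0.5557, 0.1072, 0.3184]
ee_rot: [1.071, 2.953, 0.0]
ft_force: [0.4, 0.3, -0.1]
opening: 0.006
pos [0.5557 0.1072 0.3184] psi 140.1 shift cm [ 0.16  0.16 -0.  ] turn -0.1 F [ 0.4  0.3 -0.1] t 10.15 q [ 0.48  0.28 -0.93  1.43  0.23  1.54  0.44]
```

```bash
python3 -m handwheel '[[0,0.16,0.16,2.5,0],[0,0,0,2.5,0],[0,0,0,2.5,0],[0,0,0,1.8,0],[0,0,0,0,0],[0,-0.7,0,0,0],[0,-0.7,0,0,0],[0,-0.7,0,0,0],[0,-0.7,0,0,0]]'
python3 -m handwheel '[[0,-0.53,0.1,0,4],[0,-0.53,0.1,0,4],[0,-0.53,0.1,0,4],[0,-0.53,0.1,0,4],[0,-0.53,0.1,0,4],[0,-0.53,0.1,0,4],[0,-0.53,0.1,0,4],[0,-0.53,0.1,0,4],[0,-0.53,0.1,0,4],[0,-0.53,0.1,0,4],[0,-0.53,0.1,0,4],[0,-0.53,0.1,0,4],[0,-0.53,0.1,0,4],[0,-0.53,0.1,0,4],[0,-0.53,0.1,0,4]]'
python3 -c "
from h import *
rel(-9.8,(.017,.075))"
```

```text
clock: 11.05
eef_pos: [0.5775, 0.0907, 0.2252]
ee_rot: [1.074, 2.951, 0.001]
ft_force: [0.4, 0.5, 0.1]
opening: 0.002
clock: 12.55
eef_pos: [0.6186, 0.0281, 0.2242]
ee_rot: [-2.405, -2.018, -0.003]
ft_force: [2.0, 6.6, -4.3]
opening: 0.007
pos [0.6186 0.0281 0.2242] psi 80.0 shift cm [-0.11  0.04 -0.  ] turn -0.2 F [ 2.   6.6 -4.3] t 12.55 q [ 0.4   0.4  -0.68  1.45  0.25  1.39 -0.46]
```

```bash
python3 -m handwheel '[[0,-0.53,0.1,0,4],[0,-0.53,0.1,0,4],[0,-0.53,0.1,0,4],[0,-0.53,0.1,0,4],[0,-0.53,0.1,0,4],[0,-0.53,0.1,0,4],[0,-0.53,0.1,0,4],[0,-0.53,0.1,0,4],[0,-0.53,0.1,0,4],[0,-0.53,0.1,0,4],[0,-0.53,0.1,0,4],[0,-0.53,0.1,0,4],[0,0,0,0,0]]'
python3 - <<'E'
from h import *
rel(-57.8,(.017,.075))
for c in("top","side"):
    d=get_image(c)
    for p,a in red(d): 
        w=plane(d,p,.246)[0]
        if np.hypot(*(w[:2]-[.542,.023]))<.2: print(c,p.round(1),a,world(d,p).round(3),w.round(3),"ang",np.degrees(np.arctan2(w[1]-.023,w[0]-.542)).round(1))
E
```

```text
clock: 13.85
eef_pos: [0.5965, -0.0308, 0.2245]
ee_rot: [-3.018, -0.865, -0.004]
ft_force: [5.2, 4.7, -4.5]
opening: 0.003
pos [ 0.5965 -0.0308  0.2245] psi 32.0 shift cm [-0.04  0.04 -0.  ] turn -0.2 F [ 5.2  4.7 -4.5] t 13.85 q [ 0.41  0.32 -0.54  1.51  0.16  1.35 -1.15]
top [254.  168.6] 105 [[0.636 0.083 0.262]] [0.64  0.084 0.246] ang 31.7
top [238.  231.8] 130 [[0.479 0.118 0.262]] [0.481 0.119 0.246] ang 122.3
top [300.5 247.9] 51 [[ 0.442 -0.031  0.261]] [ 0.443 -0.032  0.246] ang -150.7
side [239.1 176.7] 103 [[ 0.455 -0.046  0.261]] [ 0.446 -0.038  0.246] ang -147.5
side [326.  184.1] 102 [[0.645 0.078 0.257]] [0.641 0.086 0.246] ang 32.5
```

```bash
python3 -m handwheel '[[0,-0.53,0.1,0,4]]'; python3 -m handwheel '[[0,-0.53,0.1,0,4]]'; python3 -m handwheel '[[0,-0.53,0.1,0,4]]'
python3 - <<'E'
from h import *
rel(-69.8,(.017,.075))
d=get_image("side"); cv2.imwrite("pics/s2.png",cv2.resize(d["image"][130:290,200:360],None,fx=3.7,fy=3.7,interpolation=cv2.INTER_CUBIC))
E
```

```text
clock: 14.05
eef_pos: [0.5936, -0.0337, 0.2246]
ee_rot: [-3.045, -0.764, -0.007]
ft_force: [10.3, 5.9, -8.5]
opening: 0.006
clock: 14.15
eef_pos: [0.5892, -0.0374, 0.2244]
ee_rot: [-3.071, -0.653, -0.006]
ft_force: [10.7, 7.1, -9.2]
opening: 0.005
clock: 14.25
eef_pos: [0.5848, -0.0406, 0.2243]
ee_rot: [-3.092, -0.545, -0.006]
ft_force: [11.0, 6.6, -8.6]
opening: 0.008
pos [ 0.5848 -0.0406  0.2243] psi 20.0 shift cm [-0.12  0.06 -0.  ] turn -0.2 F [11.   6.6 -8.6] t 14.25 q [ 0.41  0.28 -0.51  1.55  0.14  1.34 -1.33]
```

View pics/s2.png

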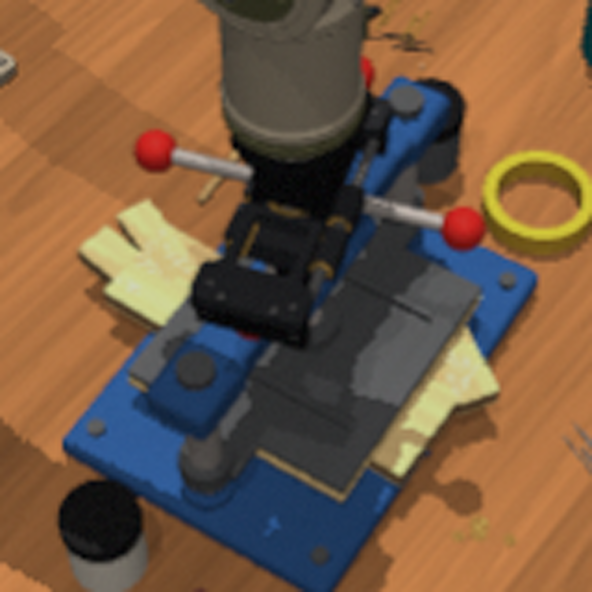

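The plate now lies down on the blank and the wheel is being driven at about 13 N × 75 mm ≈ 0.96 N m. That fits a screw value of about 6.0. One more small step, then back off and clear the press.

```bash
python3 -m handwheel '[[0,-0.53,0.1,0,4],[0,0,0,0,0],[0,0.7,0,0,0],[0,0.7,0,0,0],[0,0,0,-3,0],[0,0,0,-4,0],[0,0,0,-4,0],[0,0,0,-4,0]]'
python3 - <<'E'
from h import *
s=read_state();M=R.from_rotvec(s["ee_rot"]).as_matrix()
print(s["eef_pos"].round(3),(M.T@(np.array([.42,-.40,.37])-s["eef_pos"])*100).round(1))
E
```

```text
clock: 15.1
eef_pos: [0.5919, -0.0415, 0.3763]
ee_rot: [3.111, 0.438, -0.0]
ft_force: [0.9, 0.2, -0.0]
opening: 0.003
[ 0.592 -0.042  0.376] [-26.4  29.7   0.6]
```

```bash
python3 -m handwheel '[[0,-3,3.3,0,0],[0,-3,3.3,0,0],[0,-3,3.3,0,0],[0,-3,3.3,0,0],[0,-3,3.3,0,0],[0,-3,3.3,0,0],[0,-3,3.3,0,0],[0,-3,3.3,0,0],[0,-2.4,3.3,0,0],[0,0,0,0,0],[0,0,0,0,0]]'
python3 - <<'E'
from h import *
for c in("top","side"):
    d=get_image(c); cv2.imwrite(f"pics/{c}9.png",d["image"])
    for p,a in red(d): 
        w=plane(d,p,.245)[0]
        if np.hypot(*(w[:2]-[.542,.023]))<.2: print(c,p.round(1),a,world(d,p).round(3),w.round(3),"ang",np.degrees(np.arctan2(w[1]-.023,w[0]-.542)).round(1))
E
```

```text
clock: 16.2
eef_pos: [0.4199, -0.4006, 0.3742]
ee_rot: [-3.111, -0.436, 0.001]
ft_force: [0.2, 1.3, 0.8]
opening: 0.004
top [265.8 164. ] 104 [[0.647 0.054 0.265]] [0.653 0.055 0.245] ang 15.8
top [323.4 195.2] 111 [[ 0.571 -0.087  0.264]] [ 0.575 -0.09   0.245] ang -73.7
top [233.  220.2] 126 [[0.507 0.131 0.261]] [0.51  0.132 0.245] ang 106.5
top [291.4 252.4] 119 [[ 0.431 -0.01   0.261]] [ 0.433 -0.01   0.245] ang -163.0
side [298.5 149.9] 84 [[0.518 0.127 0.258]] [0.51  0.137 0.245] ang 105.5
side [242.7 167.8] 94 [[ 0.439 -0.015  0.256]] [ 0.432 -0.009  0.245] ang -163.9
side [323.7 193.8] 106 [[0.658 0.05  0.256]] [0.654 0.057 0.245] ang 16.9
side [264.7 214. ] 112 [[ 0.582 -0.093  0.258]] [ 0.576 -0.086  0.245] ang -72.8
```

View pics/top9.png

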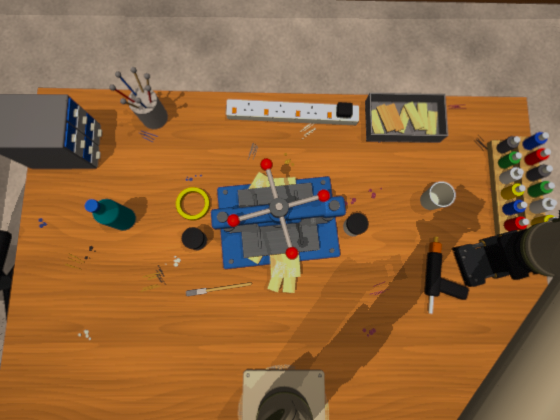

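View pics/side9.png

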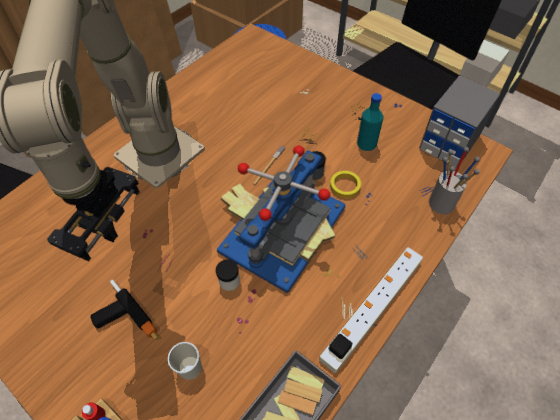

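The final views show the wheel turned, with knobs at (266,164), (323,195), (233,220) and (291,252) in the top image. The wing is in place, the jars, tape, brush and bottle haven't moved, and the arm is clear over to the right.

```bash
python3 -c "
from workcell import job_done; print(job_done())"
```

```text
the job is handed in; nothing more can be done
None
```

I clamped the blank finger-tight, cleared the press and handed the job in at about 16 s. I pushed the handwheel clockwise with the closed fingertips in two strokes, about 248° in all.

**Clamping:** I estimate the screw went from about 1.76 to 6.05–6.1 rad. That is about 1.05–1.1 rad past contact at 5.0, or roughly a sixth of a turn, inside the eighth to a quarter asked for. This rests on the spoke angles in both cameras and assumes the wheel lines up with the press at screw = 0.

**Cross-checks:**
- **Push force:** at the end it was about 13 N at 75 mm, or 0.96 N m, which fits a screw just past 5.8. An earlier reading of 7 N came after a pause, so I did not rely on it.
- **Ball heights:** the two cameras disagreed by a few millimetres on the tops of the balls (about 0.257 m from the side, 0.263 m from the top). Their mean fits about 6.1.

**Surroundings:** in the last pictures the wing and the loose items looked unmoved, by eye rather than by measurement. The arm stood clear of everything, with only sensor-noise force at the wrist.

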